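# Open the ratchet stop on the washroom ledge

## Robot

A 6-joint arm with a two-finger parallel gripper is mounted at the origin on the work surface. World frame = base frame: x ahead of the robot, y to its left, z up, the work surface at z = 0. Lengths are in m, angles in rad, forces in N, time in s.
With the tool pointing down it reaches from about 0.2 to 0.875 m from the base axis. Payload 3.4 kg.
Tool frame: the origin (TCP) lies between the finger pads; the fingertips stand 11 mm ahead of it and the grasp point (between the pads) lies 8 mm behind it (env.tips_ahead is the distance from the TCP to the fingertips, in m); z points along the fingers, y is the line along which they close (so a half turn about z gives the same grasp; the last joint's range is limited). The gripper opens to 94 mm and grips with 3 to 60 N. Pads are 16 mm wide; open, the fingers measure 119 mm over their backs; the gripper's body (75 mm by 177 mm) begins 78 mm behind the grasp point.
Start: joints at [-1.404, 0.276, 1.505, -0, 1.361, -0.121], TCP at [0.163, -0.551, 0.216] pointing down, gripper open.
Joint ranges: [-2.89, 2.89], [-0.75, 2.08], [0.22, 2.7], [-1.18, 4.32], [0.11, 2.71], [-2.7, 2.7]. Speed limits (rad/s): [2.57, 2.57, 3.14, 3.14, 3.14, 3.14].

## Interface

Orientations are given as [roll, pitch, yaw] about the fixed x, y, z axes, in that order (R = Rz(yaw) Ry(pitch) Rx(roll)).
In Python, from station import env, vision gives the robot as it stands. The module is installed in compiled form; this text tells all that it offers.
- The arm moves only by the tool move_arm, never from a script. Its argument "moves" is a list of rows, each an object with "dp": the shift along the tool's x, y, z in m, a list of three; "twist": the turn about the tool's z in rad; "hand": the opening, from 0 (shut) to 1 (fully open). In form: [{"dp": [x, y, z], "twist": twist, "hand": hand}, ...]. A call has 1 to 12 rows; each row shifts and turns the commanded pose from where the row before left it, along the tool's axes as they then stand; what a row does not reach is not made up. A row lasts 1/12 s, in which the tool goes at most 41.7 mm and 7.16 degrees, less where a joint would pass 70% of its speed; a pose out of reach is approached as far as the arm can. A call with a gripper value outside its range is refused whole. The fingers move at their own pace and stop on an object; the grip force is fixed at half the most. Time passes only in rows, so rows that do not move let the fingers close. It gives the time, the measured TCP pose, the force, the opening and the grip force at its end, in the units of the state.
- env.observe(): the state, without advancing time (a new reading comes with each control period).
- vision.read_camera(name): name is "side" or "top"; returns a dict with "color" (420x560x3 uint8, blue, green, red), "intrinsics" (3x3 intrinsics, pixels), "extrinsics" (4x4, takes a point from camera to world coordinates). Camera axes: x right, y up, looking along -z (the intrinsics and any distortion apply to the point x, -y, -z); pixel columns grow to the right and rows downward; lengths in m; the calibration is good to about 2 mm. A picture is of the moment at which its call begins. There is no depth.
- env.close_job(): hands the job in; it is judged then, once.
The state is a dict: "time_s": time; "joints": joint angles; "qd": joint speeds; "effort": joint torques, N m; "ee_pos": TCP position; "orientation": TCP orientation; "force": force on the tool from outside, world axes, zero at the start; "wrist_torque": the same for the moment, N m; "gripper_width": finger opening in m; "finger_force": force on a finger pad.
Only numpy, scipy, OpenCV 4.12 (cv2) and the standard library are available. Lean on these libraries where they do the work, as an engineer would, in place of code of your own. Each camera call takes 0.05 s, during which the arm holds its last target. There are 200 camera calls.

## Task

Open the ratchet stop on the ledge all the way: press down the orange release pad on the white sliding jaw and, keeping it pressed, push the jaw back along its bar until it is fully home against the end block, then let go so that the pad springs up again. Only press and push with the fingertips: do not lift, carry, tip or shift the black pump dispenser, the soap dish, the soap or the tongue scraper.

Things in the scene. Friction and masses are not known exactly. Their poses are not given: they have to be found in the camera images.
- rail: Fixed part of the ratchet stop. Origin on the ledge under the bar; z up. Steel bar (30 mm wide, top 37 mm above the ledge) along its y: fixed grey cheek (105 x 8 x 85 mm high) at y = -206 mm, grey end block (50 x 20 x 60 mm high) at y = +127 mm. 'Back' is +y, cheek to end block. Teeth of 7 mm pitch stop the jaw going back unless the release is down; towards the cheek it clicks along freely.
- jaw (a joint): How far the white sliding jaw is back along the bar, in m: 0 nearest the cheek, 0.14 fully home against the end block; it grows along the rail's +y. Sliding friction about 1 N; it stays where it is left. With the release up it yields at most about one tooth (7 mm) to a push.
- release (a joint): How far the orange release pad is pressed down, in m: 0 up (it may rest up to 0.002 down), 0.010 bottomed. Spring: about 2.5 N to start, 6.5 N fully down. The ratchet is free beyond 0.005; let go, the pad springs up and the jaw is locked again. A fingertip sliding on the pressed pad drags the jaw along with it, either way, so lift straight up to let go.
- pad_top (a point): Centre of the top face of the orange release pad (42 mm across the bar, 40 mm along it), 65 mm above the ledge when up, 55 mm bottomed; rides on the jaw. In the rail's frame at x = 0, y = -70 mm + joint jaw. The jaw's flat top around the pad is 49 mm above the ledge; the jaw plate (its top 90 mm above the ledge) stands 58 mm from the pad's centre towards the cheek.
- push_face (a point): Centre of the side of the white push block that faces the pad: 24 mm back (rail's +y) of the pad's centre, 80 mm above the ledge. The block is part of the jaw: 60 mm across the bar, 18 mm thick, top 100 mm above the ledge. A fingertip pressing the pad pushes the jaw back against this face.
- dispenser: Matte black closed pump dispenser, 58 mm across, 121 mm high, standing loose on the ledge between cheek and jaw plate, on the rail's -x side of the bar. Origin under its centre. Leave alone.
- dish: White oval ceramic soap dish, 130 x 90 x 23 mm high, loose on the ledge. Origin under its centre. Leave alone.
- soap: Pale green bar of soap, 66 x 40 x 20 mm, lying in the dish. Origin under its centre. Leave alone.
- scraper: Stainless U-shaped tongue scraper of 6 mm wire, 117 x 50 mm, lying on the ledge. Origin under its middle. Leave alone.

How it is judged:
By the outcome, as a careful person would: the job done as asked, in the order asked, and still so for the second after the job is handed in, with the robot touching nothing.
It also fails if it takes over 35 s, if anything falls off the work surface, if the arm or the gripper's body presses on something with over 40 N, if the wrist force passes 120 N, or if a joint passes its speed limit or range.

## Working session

There is one attempt and no reset: what is moved stays moved. The work goes in short steps, Python scripts to look and compute and a tool call to move; the robot and the scene stay as the last step left them, time stands still between calls to the robot, and variables do not carry over. Pictures are saved under pics/ and viewed, at most 10 in all, crops included, and the job is handed in when it is done.

Besides the shell and the picture viewer there is one more tool, called after "Emit:" as name(argument=value, ...) on one line, values as JSON. move_arm: Moves the arm, as the interface text tells. Its arguments: {"type":"object","properties":{"moves":{"type":"array","items":{"type":"object","properties":{"dp":{"type":"array","items":{"type":"number"}},"twist":{"type":"number"},"hand":{"type":"number"}}}}},"required":["moves"]}

```bash
mkdir -p pics
python3 - <<'E'
from station import env, vision
import cv2, numpy as np
s=env.observe(); print(s['time_s'],s['ee_pos'],s['orientation'],s['gripper_width'],env.tips_ahead)
for n in('side','top'):
    d=vision.read_camera(n); cv2.imwrite(f'pics/{n}0.png',d['color']); print(n,d['intrinsics'],d['extrinsics'],[k for k in d])
E
```

```text
0.0 [ 0.16311347 -0.55082222  0.21561527] [-3.13982232e+00 -2.16642770e-04  2.87789107e-01] 0.09397978214453756 0.011
side [[531.51737049   0.         284.06046158]
 [  0.         531.51737049 211.13931945]
 [  0.           0.           1.        ]] [[ 0.98958683  0.11073187 -0.09195846  0.47378122]
 [-0.14345897  0.70673305 -0.69278274 -0.62714599]
 [-0.01172304  0.69876094  0.7152592   0.70267281]
 [ 0.          0.          0.          1.        ]] ['color', 'intrinsics', 'extrinsics']
top [[379.87157099   0.         272.87007547]
 [  0.         379.87157099 206.03469641]
 [  0.           0.           1.        ]] [[-0.02277251  0.99673617 -0.07744948  0.51543882]
 [-0.99972234 -0.0231728  -0.00427346 -0.0046297 ]
 [-0.00605423  0.07733066  0.99698712  0.73680599]
 [ 0.          0.          0.          1.        ]] ['color', 'intrinsics', 'extrinsics']
```

View pics/side0.png

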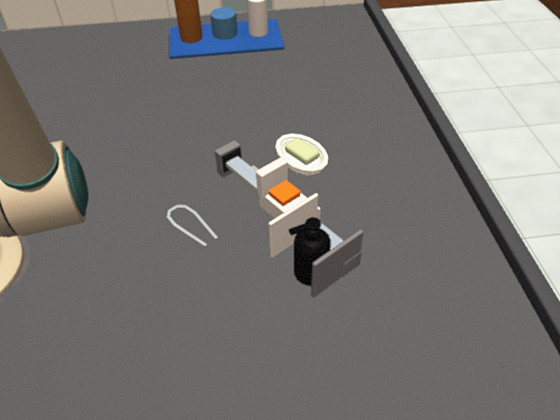

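View pics/top0.png

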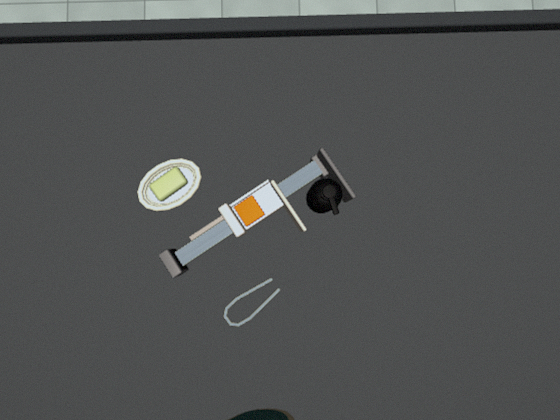

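The side view shows the pad at about (284,192), the end block at (229,158) and the cheek at (338,262). The top view shows the pad at (249,210), the end block at (173,263), the cheek at (337,174) and the dispenser at (324,196). Next I'll measure the pad and the bar axis.

```bash
cat > h.py <<'E'
from station import env, vision
import cv2, numpy as np
def ray(d,uv):
    K,T=d['intrinsics'],d['extrinsics']; p=np.linalg.inv(K)@np.array([uv[0],uv[1],1.])
    return T[:3,3],T[:3,:3]@np.array([p[0],-p[1],-p[2]])
def onz(d,uv,z):
    o,r=ray(d,uv); return o+r*(z-o[2])/r[2]
def two(d1,u1,d2,u2):
    o1,r1=ray(d1,u1);o2,r2=ray(d2,u2)
    t=np.linalg.lstsq(np.c_[r1,-r2],o2-o1,rcond=None)[0]; a,b=o1+t[0]*r1,o2+t[1]*r2
    return (a+b)/2,np.linalg.norm(a-b)
def big(m):
    c=max(cv2.findContours(m,cv2.RETR_EXTERNAL,cv2.CHAIN_APPROX_NONE)[0],key=cv2.contourArea); M=cv2.moments(c)
    return c,np.array([M['m10']/M['m00'],M['m01']/M['m00']])
def orange(d):
    h=cv2.cvtColor(d['color'],cv2.COLOR_BGR2HSV); return big(cv2.inRange(h,(5,170,150),(22,255,255)))
E
python3 - <<'E'
from h import *
t,s=vision.read_camera('top'),vision.read_camera('side')
ct,ut=orange(t);cs,us=orange(s)
print(ut,us,cv2.contourArea(ct),'top ray z.065',onz(t,ut,.065),'side',onz(s,us,.065),'two',two(t,ut,s,us))
P=np.array([onz(t,p[0],.065)[:2] for p in ct])*1000
print('pad rect mm',cv2.minAreaRect(P.astype(np.float32)))
# steel bar: bluish grey in top view
im=t['color'].astype(int); m=((im[...,0]-im[...,2]>8)&(im.sum(2)>270)).astype(np.uint8)*255
m[:150]=0;m[275:]=0
n,l,st,ce=cv2.connectedComponentsWithStats(m)
for i in range(1,n):
    if st[i,4]>60:
        v,u=np.where(l==i); c=onz(t,ce[i],.037)
        Q=np.array([onz(t,q,.037)[:2] for q in zip(u,v)]); r=cv2.minAreaRect((Q*1000).astype(np.float32)); print(st[i],c,r)
big_=cv2.resize(t['color'][140:290,140:370],None,fx=3.4,fy=3.4,interpolation=cv2.INTER_CUBIC); cv2.imwrite('pics/c1.png',big_)
E
```

```text
[248.89576427 210.41583794] [284.22545134 191.59048877] 452.5 top ray z.065 [0.56082619 0.04092179 0.065     ] side [0.56286998 0.03750031 0.065     ] two (array([0.56219986, 0.04107421, 0.06158081]), np.float64(0.0022863964676469325))
pad rect mm ((560.9502563476562, 40.85919952392578), (40.50590133666992, 38.23900604248047), 32.435638427734375)
[139 160  60  49 254] [0.61535451 0.19230794 0.037     ] ((615.4509887695312, 191.28720092773438), (80.10838317871094, 117.4942398071289), 36.004730224609375)
[278 161  44  36 665] [ 0.6203437 -0.0525023  0.037    ] ((620.6206665039062, -52.276771545410156), (28.49469757080078, 82.90716552734375), 32.44996643066406)
[148 168  45  35 353] [0.60710491 0.17752349 0.037     ] ((608.984130859375, 184.8538818359375), (44.81439208984375, 87.90142822265625), 34.26423645019531)
[230 180  54  49 713] [0.58105224 0.01710026 0.037     ] ((574.51025390625, 29.27322006225586), (55.61899185180664, 84.5650405883789), 32.42292022705078)
[221 205  22  31 243] [0.54538671 0.07533017 0.037     ] ((546.3884887695312, 75.85442352294922), (60.2159423828125, 14.196755409240723), 31.364944458007812)
[175 220  57  46 907] [0.50593276 0.12812907 0.037     ] ((506.5609436035156, 128.15390014648438), (28.59885597229004, 109.68346405029297), 32.4515495300293)
```

View pics/c1.png

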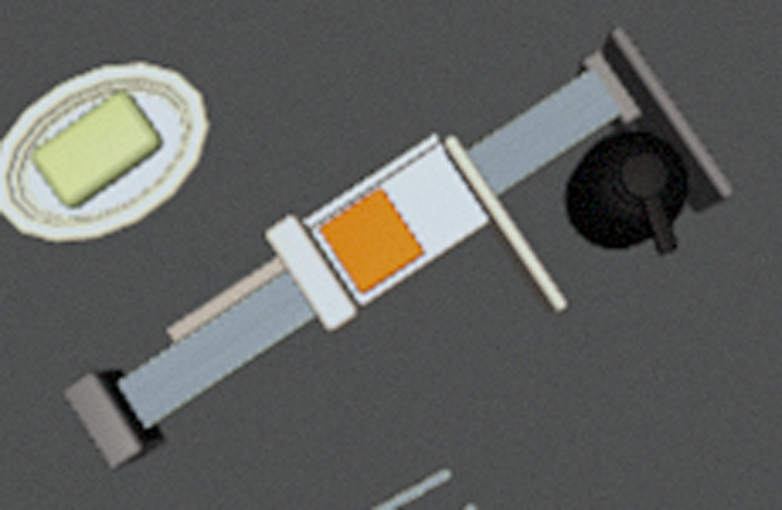

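In the crop, the bar's axis is clear and the jaw sits about 110 mm from home. The rail's +y direction in world is about (-0.535, 0.845), and the pad is near (0.562, 0.039). The pad's height, its 40 x 38 mm size and its place on the bar line all fit what was given. I'll move above the pad with the hand shut, then turn tool x along the rail's +y (yaw 2.135).

Emit:
move_arm(moves=[{"dp":[0.0228,-0.0194,0],"twist":0,"hand":0},{"dp":[0.0228,-0.0194,0],"twist":0,"hand":0},{"dp":[0.0228,-0.0194,0],"twist":0,"hand":0},{"dp":[0.0228,-0.0194,0],"twist":0,"hand":0},{"dp":[0.0228,-0.0194,0],"twist":0,"hand":0},{"dp":[0.0228,-0.0194,0],"twist":0,"hand":0},{"dp":[0.0228,-0.0194,0],"twist":0,"hand":0},{"dp":[0.0228,-0.0194,0],"twist":0,"hand":0},{"dp":[0.0228,-0.0194,0],"twist":0,"hand":0},{"dp":[0.0228,-0.0194,0],"twist":0,"hand":0},{"dp":[0.0228,-0.0194,0],"twist":0,"hand":0},{"dp":[0.0228,-0.0194,0],"twist":0,"hand":0}])

```text
time_s: 1.2
ee_pos: [0.3599, -0.2491, 0.2165]
orientation: [3.141, -0.0, 0.288]
force: [0.8, -0.5, 0.1]
gripper_width: 0.017
finger_force: 0.0
```

Emit:
move_arm(moves=[{"dp":[0.0228,-0.0194,0],"twist":0,"hand":0},{"dp":[0.0228,-0.0194,0],"twist":0,"hand":0},{"dp":[0.0228,-0.0194,0],"twist":0,"hand":0},{"dp":[0.0228,-0.0194,0],"twist":0,"hand":0},{"dp":[0.0228,-0.0194,0],"twist":0,"hand":0},{"dp":[0.0228,-0.0194,0],"twist":0,"hand":0},{"dp":[0.0228,-0.0194,0],"twist":0,"hand":0},{"dp":[0.0228,-0.0194,0],"twist":0,"hand":0},{"dp":[0.0228,-0.0194,0],"twist":0,"hand":0},{"dp":[0.0228,-0.0194,0],"twist":0,"hand":0},{"dp":[0.0228,-0.0194,0],"twist":0,"hand":0},{"dp":[0.0228,-0.0194,0],"twist":0,"hand":0}])

```text
time_s: 2.2
ee_pos: [0.5562, 0.0518, 0.2163]
orientation: [3.141, 0.0, 0.288]
force: [0.1, 0.3, 0.6]
gripper_width: 0.0005
finger_force: 0.0
```

Emit:
move_arm(moves=[{"dp":[0,0,0],"twist":-0.1,"hand":0},{"dp":[0,0,0],"twist":-0.1,"hand":0},{"dp":[0,0,0],"twist":-0.1,"hand":0},{"dp":[0,0,0],"twist":-0.1,"hand":0},{"dp":[0,0,0],"twist":-0.1,"hand":0},{"dp":[0,0,0],"twist":-0.1,"hand":0},{"dp":[0,0,0],"twist":-0.1,"hand":0},{"dp":[0,0,0],"twist":-0.1,"hand":0},{"dp":[0,0,0],"twist":-0.1,"hand":0},{"dp":[0,0,0],"twist":-0.1,"hand":0}])

```text
time_s: 3.03
ee_pos: [0.5556, 0.0504, 0.2162]
orientation: [-3.141, 0.0, 1.293]
force: [0.6, 0.3, 0.5]
gripper_width: 0.0003
finger_force: 0.0
```

Emit:
move_arm(moves=[{"dp":[0,0,0],"twist":-0.1,"hand":0},{"dp":[0,0,0],"twist":-0.1,"hand":0},{"dp":[0,0,0],"twist":-0.1,"hand":0},{"dp":[0,0,0],"twist":-0.1,"hand":0},{"dp":[0,0,0],"twist":-0.1,"hand":0},{"dp":[0,0,0],"twist":-0.1,"hand":0},{"dp":[0,0,0],"twist":-0.1,"hand":0},{"dp":[0,0,0],"twist":-0.1,"hand":0},{"dp":[0,0,0],"twist":-0.047,"hand":0},{"dp":[0,0,0],"twist":0,"hand":0}])

```text
time_s: 3.87
ee_pos: [0.5556, 0.0504, 0.2162]
orientation: [-3.141, -0.0, 2.135]
force: [0.1, -0.5, -0.0]
gripper_width: 0.0005
finger_force: 0.0
```

Emit:
move_arm(moves=[{"dp":[-0.003,0,0.02],"twist":0,"hand":0},{"dp":[0,0,0.025],"twist":0,"hand":0},{"dp":[0,0,0.025],"twist":0,"hand":0},{"dp":[0,0,0.02],"twist":0,"hand":0},{"dp":[0,0,0],"twist":0,"hand":0}])

```text
time_s: 4.28
ee_pos: [0.5541, 0.0479, 0.1224]
orientation: [-3.134, -0.005, 2.133]
force: [-0.3, 0.6, 0.5]
gripper_width: 0.0005
finger_force: 0.0
```

Run:
```python
from h import *
print(env.observe()['ee_pos'])
s=vision.read_camera('side'); cv2.imwrite('pics/c2.png',cv2.resize(s['color'][90:300,180:400],None,fx=2.8,fy=2.8,interpolation=cv2.INTER_CUBIC))
```

```text
[0.55405931 0.04787845 0.12236451]
```

View pics/c2.png

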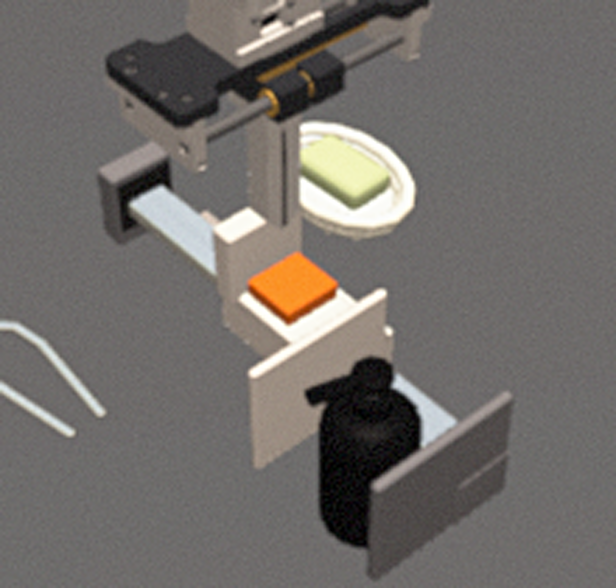

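The picture shows closed fingers above the jaw, with the tip near crop (280,240) close to the white block and the pad at crop (292,287). I'll check that by projecting the expected points into the image.

Run:
```python
from h import *
s=vision.read_camera('side'); t=vision.read_camera('top')
def proj(d,P):
    T=np.linalg.inv(d['extrinsics']); p=T[:3,:3]@P+T[:3,3]; q=d['intrinsics']@np.array([p[0],-p[1],-p[2]]); return q[:2]/q[2]
st=env.observe(); tcp=st['ee_pos']; print(tcp,st['orientation'])
ry=np.array([-.535,.845,0]);rx=np.array([.845,.535,0]); ez=np.array([0,0,1.])
f=lambda P:(np.round((proj(s,P)-[180,90])*2.8,0))
for a in(-8,8):
    for b in(-12.5,12.5): print('tip',a,b,f(tcp-[0,0,.011]+ry*a/1e3+rx*b/1e3))
pad=np.array([.562,.039,0])
for y,z in((24,.1),(42,.1)):
    for b in(-30,30): print('block top',y,b,f(pad+ry*y/1e3+rx*b/1e3+ez*z))
for y in(-20,20):
    for b in(-21,21): print('pad',y,b,f(pad+ry*y/1e3+rx*b/1e3+ez*.065))
im=s['color']
v=cv2.resize(im[140:220,240:330],None,fx=6.6,fy=6.6,interpolation=cv2.INTER_CUBIC); cv2.imwrite('pics/c3.png',cv2.convertScaleAbs(v,alpha=1.1))
```

```text
[0.55806307 0.04784044 0.12726586] [3.14065542e+00 7.21976088e-04 2.13417214e+00]
tip -8 -12.5 [273. 228.]
tip -8 12.5 [305. 209.]
tip 8 -12.5 [256. 214.]
tip 8 12.5 [288. 196.]
block top 24 -30 [226. 243.]
block top 24 30 [301. 200.]
block top 42 -30 [207. 228.]
block top 42 30 [282. 186.]
pad -20 -21 [285. 316.]
pad -20 21 [337. 284.]
pad 20 -21 [244. 282.]
pad 20 21 [295. 252.]
```

View pics/c3.png

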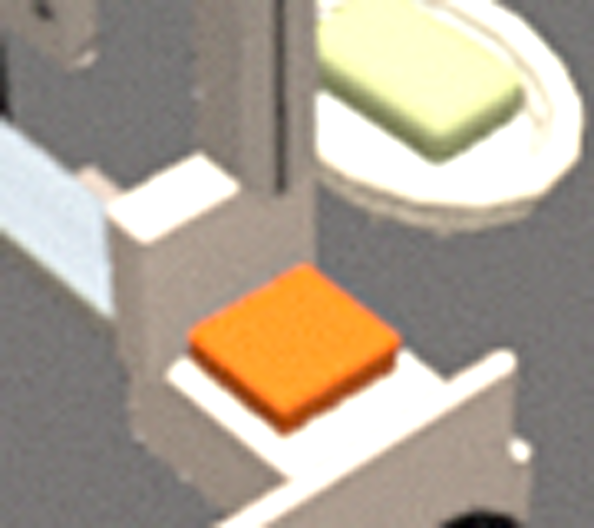

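The tip and pad sit where predicted, to about 1.5 mm. The tip's front edge is about 5 mm short of the push face, so I'll go down.

Emit:
move_arm(moves=[{"dp":[0,0,0.015],"twist":0,"hand":0},{"dp":[0,0,0.015],"twist":0,"hand":0},{"dp":[0,0,0.012],"twist":0,"hand":0},{"dp":[0,0,0.003],"twist":0,"hand":0},{"dp":[0,0,0],"twist":0,"hand":0},{"dp":[0,0,0],"twist":0,"hand":0}])

```text
time_s: 4.93
ee_pos: [0.5585, 0.0478, 0.0828]
orientation: [3.14, 0.001, 2.135]
force: [0.3, 0.4, -0.1]
gripper_width: 0.0007
finger_force: 0.0
```

Emit:
move_arm(moves=[{"dp":[0,0,0.003],"twist":0,"hand":0},{"dp":[0,0,0.003],"twist":0,"hand":0},{"dp":[0,0,0.003],"twist":0,"hand":0},{"dp":[0,0,0.002],"twist":0,"hand":0},{"dp":[0,0,0],"twist":0,"hand":0},{"dp":[0,0,0],"twist":0,"hand":0}])

```text
time_s: 5.43
ee_pos: [0.5583, 0.0478, 0.071]
orientation: [3.14, 0.001, 2.135]
force: [1.6, 0.4, 4.6]
gripper_width: 0.0003
finger_force: 2.1
```

Contact is as expected: 4.6 N with the pad about 5 mm down. I'll press to about 9 mm and start pushing back.

Emit:
move_arm(moves=[{"dp":[0,0,0.002],"twist":0,"hand":0},{"dp":[0,0,0.002],"twist":0,"hand":0},{"dp":[0,0,0],"twist":0,"hand":0},{"dp":[0,0,0],"twist":0,"hand":0}])

```text
time_s: 5.77
ee_pos: [0.5582, 0.0478, 0.0669]
orientation: [3.14, 0.001, 2.135]
force: [1.2, 0.5, 6.2]
gripper_width: 0.0003
finger_force: 2.9
```

Emit:
move_arm(moves=[{"dp":[0.002,0,0],"twist":0,"hand":0},{"dp":[0.003,0,0],"twist":0,"hand":0},{"dp":[0.003,0,0],"twist":0,"hand":0},{"dp":[0.003,0,0],"twist":0,"hand":0},{"dp":[0.003,0,0],"twist":0,"hand":0},{"dp":[0.003,0,0],"twist":0,"hand":0},{"dp":[0.003,0,0],"twist":0,"hand":0}])

```text
time_s: 6.35
ee_pos: [0.5476, 0.0647, 0.067]
orientation: [3.14, 0.002, 2.135]
force: [1.3, -0.1, 5.6]
gripper_width: 0.0008
finger_force: 2.9
```

Emit:
move_arm(moves=[{"dp":[0.005,0,0],"twist":0,"hand":0},{"dp":[0.006,0,0],"twist":0,"hand":0},{"dp":[0.006,0,0],"twist":0,"hand":0},{"dp":[0.006,0,0],"twist":0,"hand":0},{"dp":[0.006,0,0],"twist":0,"hand":0},{"dp":[0.006,0,0],"twist":0,"hand":0},{"dp":[0.006,0,0],"twist":0,"hand":0},{"dp":[0.006,0,0],"twist":0,"hand":0},{"dp":[0.006,0,0],"twist":0,"hand":0},{"dp":[0.006,0,0],"twist":0,"hand":0},{"dp":[0.004,0,0],"twist":0,"hand":0}])

```text
time_s: 7.27
ee_pos: [0.5137, 0.1183, 0.067]
orientation: [3.14, 0.001, 2.135]
force: [1.4, 0.0, 6.0]
gripper_width: 0.0001
finger_force: 2.9
```

Run:
```python
from h import *
s=vision.read_camera('side'); cv2.imwrite('pics/c4.png',cv2.resize(s['color'][90:300,180:400],None,fx=2.8,fy=2.8,interpolation=cv2.INTER_CUBIC))
st=env.observe(); print(st['ee_pos'],st['force'])
```

```text
[0.51329035 0.11887129 0.0669696 ] [1.39329341 0.93323502 4.83054578]
```

View pics/c4.png

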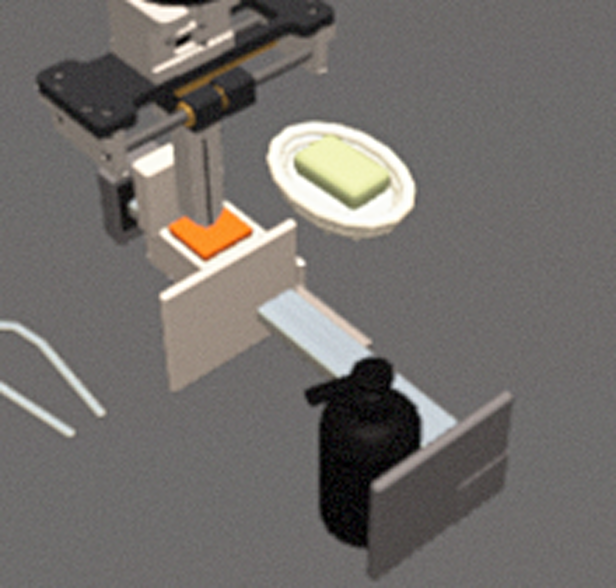

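The jaw has followed with the pad held down (pad at crop (210,233)). The block is now roughly 25 mm from the end block.

Emit:
move_arm(moves=[{"dp":[0.004,0,0],"twist":0,"hand":0},{"dp":[0.004,0,0],"twist":0,"hand":0},{"dp":[0.004,0,0],"twist":0,"hand":0},{"dp":[0.003,0,0],"twist":0,"hand":0},{"dp":[0.002,0,0],"twist":0,"hand":0},{"dp":[0.002,0,0],"twist":0,"hand":0},{"dp":[0.002,0,0],"twist":0,"hand":0}])

```text
time_s: 7.9
ee_pos: [0.5027, 0.1358, 0.0669]
orientation: [3.14, 0.001, 2.135]
force: [0.9, 0.3, 6.3]
gripper_width: 0.0005
finger_force: 2.9
```

Emit:
move_arm(moves=[{"dp":[0.001,0,0],"twist":0,"hand":0},{"dp":[0.001,0,0],"twist":0,"hand":0},{"dp":[0.001,0,0],"twist":0,"hand":0},{"dp":[0.001,0,0],"twist":0,"hand":0}])

```text
time_s: 8.23
ee_pos: [0.5006, 0.1391, 0.0669]
orientation: [3.14, 0.001, 2.135]
force: [2.5, 0.0, 6.4]
gripper_width: 0.0007
finger_force: 2.9
```

Emit:
move_arm(moves=[{"dp":[0.001,0,0],"twist":0,"hand":0},{"dp":[0.001,0,0],"twist":0,"hand":0},{"dp":[0.001,0,0],"twist":0,"hand":0},{"dp":[0,0,0],"twist":0,"hand":0}])

```text
time_s: 8.57
ee_pos: [0.4988, 0.1418, 0.0669]
orientation: [3.14, 0.001, 2.135]
force: [1.0, 0.3, 5.9]
gripper_width: 0.0007
finger_force: 2.9
```

Emit:
move_arm(moves=[{"dp":[0.001,0,0],"twist":0,"hand":0},{"dp":[0.001,0,0],"twist":0,"hand":0},{"dp":[0.001,0,0],"twist":0,"hand":0},{"dp":[0,0,0],"twist":0,"hand":0}])

```text
time_s: 8.9
ee_pos: [0.498, 0.1432, 0.067]
orientation: [3.14, 0.004, 2.136]
force: [2.1, -3.2, 5.3]
gripper_width: 0.0001
finger_force: 2.9
```

Emit:
move_arm(moves=[{"dp":[0.001,0,0],"twist":0,"hand":0},{"dp":[0.001,0,0],"twist":0,"hand":0},{"dp":[0.001,0,0],"twist":0,"hand":0},{"dp":[0,0,0],"twist":0,"hand":0}])

```text
time_s: 9.23
ee_pos: [0.4964, 0.1456, 0.067]
orientation: [3.14, 0.004, 2.136]
force: [1.7, -3.9, 5.3]
gripper_width: 0.0002
finger_force: 2.8
```

Emit:
move_arm(moves=[{"dp":[0.001,0,0],"twist":0,"hand":0},{"dp":[0.001,0,0],"twist":0,"hand":0},{"dp":[0,0,0],"twist":0,"hand":0}])

```text
time_s: 9.48
ee_pos: [0.4954, 0.1473, 0.0671]
orientation: [3.14, 0.004, 2.136]
force: [2.5, -4.0, 5.1]
gripper_width: 0.0001
finger_force: 3.0
```

Run:
```python
from h import *
s=vision.read_camera('side'); t=vision.read_camera('top')
a=cv2.resize(s['color'][120:220,200:300],(480,480),interpolation=cv2.INTER_CUBIC)
cv2.imwrite('pics/c5.png',a)
st=env.observe(); print(st['ee_pos'],st['force'])
```

```text
[0.49541317 0.14728269 0.0670644 ] [ 2.07198607 -3.57005429  5.91479956]
```

View pics/c5.png

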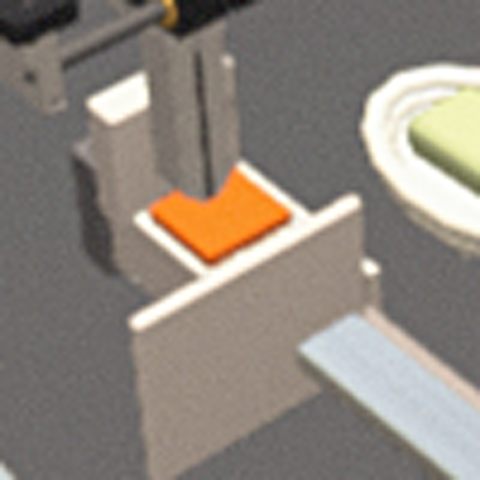

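The block now looks to be against the end block. A steady drag of about 4 N means the tip is sliding on the pad. I'll go on until it bears on the push face.

Emit:
move_arm(moves=[{"dp":[0.001,0,0],"twist":0,"hand":0},{"dp":[0.001,0,0],"twist":0,"hand":0},{"dp":[0,0,0],"twist":0,"hand":0}])

```text
time_s: 9.83
ee_pos: [0.4954, 0.1473, 0.0671]
orientation: [3.14, 0.008, 2.137]
force: [3.8, -8.9, 4.5]
gripper_width: 0.0006
finger_force: 6.7
```

Emit:
move_arm(moves=[{"dp":[0.001,0,0],"twist":0,"hand":0},{"dp":[0.001,0,0],"twist":0,"hand":0},{"dp":[0,0,0],"twist":0,"hand":0}])

```text
time_s: 10.08
ee_pos: [0.4954, 0.1473, 0.0671]
orientation: [3.14, 0.011, 2.138]
force: [7.4, -13.7, 3.8]
gripper_width: 0.0005
finger_force: 10.4
```

The push is now about 15 N and the TCP has stopped moving, so the jaw is home. I'll ease the push slightly, staying in contact, and lift straight up.

Emit:
move_arm(moves=[{"dp":[-0.0015,0,0],"twist":0,"hand":0},{"dp":[-0.0005,0,0],"twist":0,"hand":0},{"dp":[0,0,-0.003],"twist":0,"hand":0},{"dp":[0,0,-0.004],"twist":0,"hand":0},{"dp":[0,0,-0.005],"twist":0,"hand":0},{"dp":[0,0,-0.006],"twist":0,"hand":0},{"dp":[-0.002,0,-0.01],"twist":0,"hand":0},{"dp":[0,0,-0.02],"twist":0,"hand":0},{"dp":[0,0,-0.03],"twist":0,"hand":0},{"dp":[0,0,-0.035],"twist":0,"hand":0},{"dp":[0,0,-0.035],"twist":0,"hand":0},{"dp":[0,0,0],"twist":0,"hand":0}])

```text
time_s: 11.08
ee_pos: [0.4969, 0.1489, 0.2202]
orientation: [3.132, 0.004, 2.135]
force: [-0.2, 0.2, 0.6]
gripper_width: 0.0001
finger_force: 0.0
```

Run:
```python
from h import *
s=vision.read_camera('side'); t=vision.read_camera('top')
cs,us=orange(s); print('side pad at z.065',onz(s,us,.065),us)
cv2.imwrite('pics/c6.png',cv2.resize(s['color'][90:300,160:400],None,fx=2.8,fy=2.8,interpolation=cv2.INTER_CUBIC))
st=env.observe(); print(st['ee_pos'],st['force'],st['time_s'])
```

```text
side pad at z.065 [0.5034048  0.13128801 0.065     ] [245.17170111 160.53418124]
[0.49373275 0.14838268 0.21493991] [-0.26057197 -0.23540851 -1.12742868] 11.1833
```

View pics/c6.png

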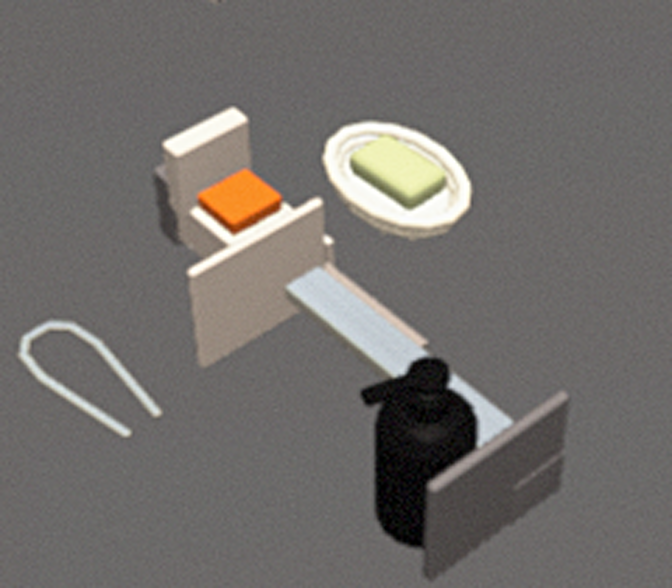

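The picture shows the jaw against the end block, the pad up again at crop (240,198), and the other things where they were. The pad moved 111 mm, which matches the travel I worked out. I'll hand it in.

```bash
python3 -c "
from station import env
print(env.close_job())"
```

```text
the job is handed in; nothing more can be done
None
```

The jaw is fully home against the end block, the release pad has sprung back up, nothing else was disturbed, and the job was handed in at about 11 s.

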